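# Strike the verification plug of a 500 g weight

## Task

The weight in the marking stand's carriage still has its lead plug standing proud. First push the carriage fully home under the die, then draw the striker's knob up only until its sear catches, without hauling it hard against the buffer, and let go of it. With the striker hanging on its sear, gently press the trip lever down so that it fires and drives the plug flush; leave the weight standing in its nest, the carriage home and the other things on the bench undisturbed.

Things in the scene. Friction and masses are not known exactly. Their poses are not given: they have to be found in the camera images.
- stand: Grey spring marking stand, fixed; base 240 x 130 mm. Origin under the base on the striker's upright axis, z up. Its -x side is the front, where the carriage comes out; the column (192 mm high) stands at 77 to 123 mm on +x; the trip lever sticks out on -y. The head is a 52 mm round barrel on the axis, 106 to 196 mm above the bench.
- carriage (a joint): Sliding work carriage of the stand, in m: 0 = fully home against its stop (nest exactly under the die), 0.06 = drawn right out along the stand's -x, as it is at the start; needs about 3 N to slide, stays where it is left.
- handle (a point): Grip point of the upright black knob of the carriage, 24 mm in diameter, 115 mm from the nest along the stand's -x. The knob's grip runs from 15 mm below to 14 mm above this point; the steel tongue under it is 32 mm below.
- nest (a point): Centre of the floor of the carriage's round nest, 40 mm wide and 5 mm deep; the weight stands in it.
- striker: Striker: die, rod and the black knurled knob on top, one part, drawn straight up by the knob. Knob 28 mm in diameter, 28 mm tall; origin at the centre of its underside, 214 mm above the bench at rest (18 mm clear of the head), rising as it is drawn. Its spring pulls down about 0.4 N per mm of draw. Let go before the catch, it shoots down and strikes too early.
- sear (a point): Point inside the head on the axis, 168 mm above the bench, where the sear's nose catches the striker (not visible). It catches at 17 to 37 mm of draw, a hidden setting that differs each time: some 2 N extra as it brushes past, then a click; eased down again, the pull vanishes and the striker hangs on the sear within 1 mm of where it caught.
- buffer: Rubber ring inside the top of the head (not visible), which stops the striker from 2 mm beyond the catch. It gives 1 mm per 5 N; more than 12 N on it (on top of the spring's pull) damages it.
- trigger: The trip lever, a dark bar with a black thumb pad, sticking out on the stand's -y side; its inner end pushes the hidden sear out. Origin at its pivot. Pressing the pad down frees the striker; it springs back when let go. It does not move when the sear catches. Never press harder than 20 N.
- pad (a point): Centre of the top face of the trip lever's thumb pad, 26 mm along the stand's x and 34 mm along y, 100 mm from the striker axis, 158 mm above the bench. Pressed down it trips after about 10 to 15 mm of travel at 2 to 4 N, and meets its end stop at about 21 mm.
- weight: Steel 500 g knob weight, 38 mm in diameter and 62 mm high, standing loose in the nest. Origin at the centre of its underside.
- plug (a joint): Grey lead plug, 14 mm in diameter, in the top of the weight, in m: 0 = stands 3 mm proud, 0.003 = flush. Only a full blow of the striker drives it (it holds about 4 N); it stays where it is driven.
- weight_200: Loose 200 g steel weight, 28 mm in diameter, 46 mm high, origin at its underside; leave alone.
- weight_100: Loose 100 g steel weight, 22 mm in diameter, 37 mm high, origin at its underside; leave alone.
- jar: Loose white screw jar, 64 mm in diameter, 85 mm high, origin at its underside; leave alone.
Mind the look-alikes: they are no part of the job. What is shaped like the weight but green is not meant.

How it is judged:
By the outcome, as a careful person would: the job done as asked, in the order asked, and still so for the second after the job is handed in, with the robot touching nothing.
It also fails if it takes over 72 s, if anything falls off the work surface, if the arm or the gripper's body presses on something with over 40 N, if the wrist force passes 120 N, or if a joint passes its speed limit or range.

## Robot

A 6-joint arm with a two-finger parallel gripper is mounted at the origin on the work surface. World frame = base frame: x ahead of the robot, y to its left, z up, the work surface at z = 0. Lengths are in mm, angles in rad, forces in N, time in s.
With the tool pointing down it reaches from about 275 to 750 mm from the base axis. Payload 10.2 kg.
Tool frame: the origin (TCP) lies at the very end of the fingers, on their centre line; the grasp point (between the pads) lies 19 mm behind it (ctrl.hold_point_z is the distance from the TCP to the grasp point, in mm); z points along the fingers, y is the direction in which the jaws open and shut (so a half turn about z gives the same grasp; the last joint's range is limited). The gripper opens to 85 mm and grips with 20 to 120 N. Pads are 22 mm wide; open, the fingers measure 114 mm over their backs; the gripper's body (76 mm by 85 mm) begins 54 mm behind the grasp point. The pads swing forward as they close: fully open they stand 13 mm farther back than shut.
Start: joints at [-1.471, 0.313, 1.498, -0, 1.331, -0.223], TCP at [166.529, -497.895, 231.294] pointing down, gripper open.
Joint ranges: [-2.94, 2.94], [-0.97, 2.17], [0.19, 2.56], [-1.23, 4.37], [0.02, 3.11], [-2.88, 2.88]. Speed limits (rad/s): [2.39, 2.39, 3.01, 3.14, 3.14, 3.14].

## Interface

Orientations are given as a unit quaternion [w, x, y, z].
In Python, from rig import readout, cams, workorder, spotter, ctrl gives the robot as it stands.
- The arm moves only by the tool step_arm, never from a script. Its argument "plan" is text: rows parted by semicolons, each of 5 numbers parted by spaces: the shift along the tool's x, y, z in cm, then the turn about the tool's z in degrees, then the opening in per cent of the stroke, from 0 (shut) to 100 (fully open). In form: x y z twist gripper; .... A call has 1 to 10 rows; each row is the pose to reach, as a shift and turn from the pose commanded when the call began, along the tool's axes at that moment; what a row does not reach only later rows make up. A row lasts 1/10 s, in which the tool goes at most 50 mm and 8.59 degrees, less where a joint would pass 70% of its speed; a pose out of reach is approached as far as the arm can. A call with a gripper value outside its range is refused whole. The fingers move at their own pace and stop on an object; "grip_force" is the grip in N (left out, the last holds). Time passes only in rows, so rows that repeat a pose let the fingers close. It gives the time, the measured TCP pose, the force and the opening at its end, in the units of the state.
- readout.sense(): the state, without advancing time (a new reading comes with each control period).
- cams.capture(name): name is "side" or "top"; returns (picture, depth): 384x512x3 uint8, red, green, blue; 384x512 float32, mm along the optical axis (not along the pixel's ray), 0 where there is no reading.
- cams.camera_info(name): a dict with "vfov" (degrees; the focal length in pixels is half the picture's height over the tangent of half this angle, whatever the lens; pixels are square), "cx", "cy" (the principal point, pixels), "rvec" (rotation vector, rad) and "tvec" (3), from world to camera coordinates, as OpenCV has them. Camera axes: x right, y down, z forward; pixel columns grow to the right and rows downward; lengths in mm; the calibration is good to about 2 mm. A picture is of the moment at which its call begins. camera_info takes no time and is no camera call.
- workorder.finish_job(): hands the job in, once; it reports no verdict.
Trained networks look in the newest picture that a camera, given by its name, has taken for a name from the list of things; names that differ only in an ending like _2 or _b are one class to them, and where a whole thing is asked for, a point or a joint stands for the part that bears it (a point fixed in the world has none). Each returns a list of dicts, best first, with "conf" (0 to 1); they miss things now and then, are a little off and sometimes report something else, mostly with a low value. They report only what shows in the picture. A call takes as long as a camera call. They do not tell look-alikes from the thing itself.
- spotter.regions_of(camera, target): "pixels" (384x512 bool, what is visible of it) and "extent" ([centre column, centre row, width, height] in pixels, round what is visible of it).
The state is a dict: "time_s": time; "joints": joint angles; "dq": joint speeds; "tau": joint torques, N m; "eef_pos": TCP position; "ee_rot": TCP orientation; "force": force on the tool from outside, world axes, zero at the start; "wrist_torque": the same for the moment, N m; "grip_width": opening from 0.0 (shut) to 1.0 (fully open).
Only numpy, scipy, OpenCV 4.12 (cv2) and the standard library are available. Lean on these libraries where they do the work, as an engineer would, in place of code of your own. Each camera call takes 0.05 s, during which the arm holds its last target. There are 200 camera calls.

## Working session

There is one attempt and no reset: what is moved stays moved. The work goes in short steps, Python scripts to look and compute and a tool call to move; the robot and the scene stay as the last step left them, time stands still between calls to the robot, and variables do not carry over. Pictures are saved under pics/ and viewed, about 8 in all and at most 12, crops included, and the job is handed in when it is done.

Besides the shell and the picture viewer there is one more tool, called after "Call:" as name(argument=value, ...) on one line, values as JSON. step_arm: Moves the arm, as the interface text tells. Its arguments: {"type":"object","properties":{"plan":{"type":"string"},"grip_force":{"type":"number"}},"required":["plan"]}

```bash
mkdir -p pics; ls
cat > h.py <<'E'
import numpy as np, cv2
from rig import readout, cams, workorder, spotter, ctrl
def info(n):
    c=cams.camera_info(n); R,_=cv2.Rodrigues(np.array(c["rvec"],float)); t=np.array(c["tvec"],float).ravel()
    f=192/np.tan(np.radians(c["vfov"])/2); return R,t,f,c["cx"],c["cy"]
def cloud(n,d):
    R,t,f,cx,cy=info(n); v,u=np.mgrid[:384,:512]
    P=np.stack([(u-cx)/f*d,(v-cy)/f*d,d],-1); W=(P-t)@R; W[d<=0]=np.nan; return W
def proj(n,p):
    R,t,f,cx,cy=info(n); q=np.atleast_2d(p)@R.T+t; return q[:,:2]/q[:,2:]*f+[cx,cy]
def save(name,im,s=1):
    im=cv2.resize(im,None,fx=s,fy=s,interpolation=cv2.INTER_CUBIC); cv2.imwrite("pics/"+name,im[...,::-1])
E
python3 - <<'E'
from h import *
ims=[]
for n in("side","top"):
    p,d=cams.capture(n); np.savez(f"{n}0.npz",p=p,d=d); ims.append(p); print(n,cams.camera_info(n))
save("a.png",np.vstack(ims),0.78)
for n in("side","top"):
  for t in("stand","carriage","weight","striker","trigger"):
    print(n,t,[(round(r["conf"],2),np.round(r["extent"])) for r in spotter.regions_of(n,t)])
s=readout.sense(); print(s)
E
```

```text
pics
side {'vfov': 51.56423462351964, 'cx': 253.75613826200373, 'cy': 196.68164045623192, 'rvec': array([ 1.34192176,  2.35535235, -0.81945678]), 'tvec': array([ 236.93214663, -299.27079256, 1481.54541667])}
top {'vfov': 57.42246427047778, 'cx': 256.3372154072525, 'cy': 198.59014954348663, 'rvec': array([ 2.15132015, -2.13181875,  0.13028396]), 'tvec': array([  45.98133453,  582.69955329, 1020.85459375])}
side stand [(0.6, array([240., 217., 109.,  78.]))]
side carriage [(0.58, array([212., 220.,  56.,  29.]))]
side weight [(0.74, array([176., 243.,  17.,  21.])), (0.68, array([228., 218.,  15.,  19.])), (0.58, array([198., 261.,  18.,  23.])), (0.51, array([376., 245.,  13.,  12.])), (0.5, array([157., 163.,   9.,  15.]))]
side striker [(0.46, array([243., 182.,  10.,  16.]))]
side trigger [(0.57, array([240., 222.,  13.,  26.]))]
top stand [(0.92, array([266., 197., 113.,  80.]))]
top carriage [(0.59, array([296., 196.,  49.,  28.]))]
top weight [(0.64, array([308., 158.,  16.,  17.])), (0.55, array([392., 228.,  10.,   7.])), (0.55, array([280., 152.,  12.,  14.])), (0.38, array([147., 250.,  10.,   6.]))]
top striker []
top trigger [(0.5, array([252., 171.,  16.,  29.]))]
{'time_s': 0.6, 'joints': array([-1.47139487e+00,  3.12881709e-01,  1.49770915e+00,  1.09911211e-05,
        1.33100553e+00, -2.23413344e-01]), 'dq': array([-0.00040856,  0.00028867,  0.00109532, -0.00035665,  0.00025371,
       -0.00135505]), 'tau': array([ 3.36596031e-04, -4.12038338e+01, -2.59830254e+01, -1.75738551e-04,
        6.91481418e-04, -1.14170723e-05]), 'eef_pos': array([ 166.53412191, -497.88806679,  231.3000914 ]), 'ee_rot': array([-1.53397760e-06,  9.87002291e-01,  1.60706186e-01,  5.44383389e-06]), 'force': array([-0.95424917,  0.23622178, -0.41210642]), 'wrist_torque': array([-7.63559227e-03, -2.71563933e-03,  8.24151229e-05]), 'grip_width': 1.0047739444310089}
```

View pics/a.png

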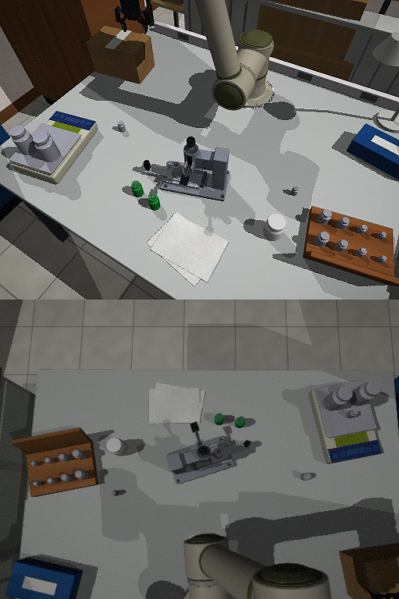

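The side view (top half) shows the stand near (240,217), with its carriage drawn out on the left. Two green look-alike weights stand in front of it, at (176,243) and (198,261), and the steel weight is in the carriage at (228,218). I'll take a close crop and get metric points.

Run:
```python
from h import *
a=np.load("side0.npz");b=np.load("top0.npz")
A=cv2.resize(a["p"][150:280,150:310],(640,520),interpolation=cv2.INTER_CUBIC)[:, :]
B=cv2.resize(b["p"][135:255,195:345],(640,512),interpolation=cv2.INTER_CUBIC)
save("b.png",np.hstack([A[:512],B]),0.62)
W=cloud("top",b["d"]); Ws=cloud("side",a["d"])
# height bands from both cameras near the stand
for n,w,im in(("top",W,b["p"]),("side",Ws,a["p"])):
    m=(np.abs(w[...,0]-np.nanmedian(w[197-20:197+20,246:286,0]))<250) if n=="top" else np.ones(w.shape[:2],bool)
    reg=np.zeros_like(m); 
    if n=="top": reg[135:255,195:345]=1
    else: reg[150:280,150:310]=1
    for lo,hi in((8,40),(50,75),(75,110),(140,170),(183,193),(193,199),(205,250)):
        k=reg&(w[...,2]>lo)&(w[...,2]<hi)
        if k.sum(): 
            q=w[k]; print(n,lo,hi,k.sum(),np.round(q.mean(0),1),np.round(q.min(0)),np.round(q.max(0)))
    print(n,"table z",np.nanmedian(w[240:255,195:215,2]))
```

```text
top 8 40 2228 [572.5  15.3  18.9] [ 470. -142.    8.] [792. 251.  40.]
top 50 75 281 [667.8 -62.   63.4] [ 506. -137.   50.] [745. 143.  74.]
top 75 110 109 [572.6  10.7  87.8] [506. -33.  77.] [602. 144. 109.]
top 140 170 281 [618.8  66.5 154.4] [507.  15. 141.] [684. 140. 169.]
top 183 193 419 [542.2 117.8 190.4] [508.  13. 184.] [595. 162. 193.]
top 193 199 157 [562.   53.9 194.7] [507.  13. 193.] [594. 158. 198.]
top 205 250 112 [567.9  38.  238.3] [556.  24. 216.] [581.  51. 244.]
top table z -1.1225811819858946
side 8 40 2635 [594.1  26.6  20.9] [ 467. -366.    8.] [746. 182.  40.]
side 50 75 459 [650.8 -23.5  63.5] [ 514. -138.   50.] [742. 164.  75.]
side 75 110 227 [570.7  79.   90.4] [507. -32.  76.] [603. 164. 110.]
side 140 170 619 [598.5  85.1 155.2] [510.  18. 140.] [681. 164. 170.]
side 183 193 272 [548.3 120.4 190.3] [504.  14. 183.] [595. 163. 193.]
side 193 199 306 [559.   81.6 195.3] [508.  15. 193.] [594. 162. 199.]
side 205 250 140 [572.3  42.7 236.1] [556.  27. 206.] [582.  54. 246.]
side table z 1.8510818584601383
```

View pics/b.png

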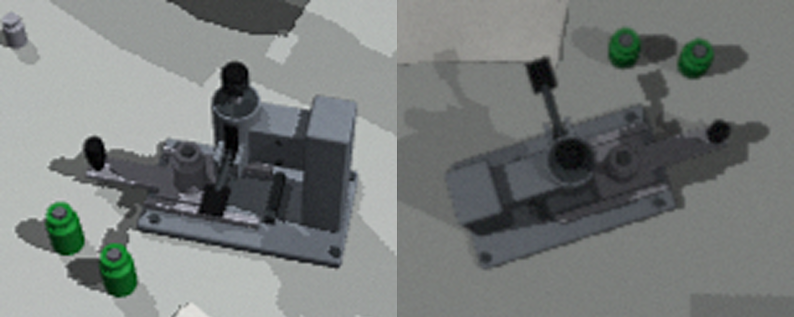

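The crop confirms the choice. Only the steel weight sits in the carriage: side crop (187,160), top crop (622,160). The carriage knob is at the far end at top crop (718,130), the pad at (540,72) and the striker knob at (568,152). The two green weights stand clear. Next I'll fit the axis, the stand's yaw, the handle and the pad.

Run:
```python
from h import *
a=np.load("side0.npz");b=np.load("top0.npz")
for n,d in(("top",b),("side",a)):
    w=cloud(n,d["d"]); im=d["p"].astype(int).sum(-1)
    def st(name,k):
        q=w[k]; 
        if len(q)<3: print(n,name,len(q));return
        (c,r)=cv2.minEnclosingCircle(q[:,:2].astype(np.float32)); print(n,name,len(q),"mean",np.round(q.mean(0),1),"circ",np.round(c,1),round(r,1),"z",np.round([q[:,2].min(),q[:,2].max()],1))
    X,Y,Z=w[...,0],w[...,1],w[...,2]
    st("knobtop",(abs(X-568)<40)&(abs(Y-40)<40)&(Z>238)&(Z<250))
    st("knob",(abs(X-568)<40)&(abs(Y-40)<40)&(Z>216)&(Z<250))
    st("pad",(X>640)&(X<700)&(Z>150)&(Z<166)&(abs(Y-40)<60))
    st("handle",(Y<-90)&(Y>-170)&(X>560)&(X<640)&(Z>35)&(Z<110)) 
    for nm,k in(("handle",(Y<-60)&(Y>-180)&(X>540)&(X<690)&(Z>25)&(Z<120)),):
        q=w[k]; print(np.round(q[::max(1,len(q)//25)]))
    # column top rect
    k=(Z>186)&(Z<197)&(Y>85)&(Y<190)&(X>490)&(X<600)
    r=cv2.minAreaRect(w[k][:,:2].astype(np.float32)); print(n,"col",k.sum(),r, np.round(w[k].mean(0)))
    q=(abs(X-568)<120)&(abs(Y-60)<160)&(Z>6)&(Z<30)
    r=cv2.minAreaRect(w[q][:,:2].astype(np.float32)); print(n,"base",q.sum(),r)
```

```text
top knobtop 88 mean [569.1  38.3 240.3] circ [569.4  38.2] 13.4 z [238.1 244.2]
top knob 111 mean [568.   38.1 238.5] circ [569.8  38.2] 14.4 z [216.8 244.2]
top pad 129 mean [662.5  68.6 156.6] circ [661.5  65.7] 22.8 z [150.3 160.6]
top handle 63 mean [ 623.4 -126.2   65.3] circ [ 624.7 -127.6] 11.8 z [41.1 72.2]
[[ 635. -125.   69.]
 [ 633. -123.   67.]
 [ 632. -134.   69.]
 [ 629. -125.   68.]
 [ 630. -137.   67.]
 [ 626. -125.   71.]
 [ 626. -137.   70.]
 [ 623. -122.   68.]
 [ 623. -134.   71.]
 [ 623. -116.   52.]
 [ 620. -125.   69.]
 [ 621. -137.   68.]
 [ 618. -122.   67.]
 [ 617. -134.   69.]
 [ 616. -120.   62.]
 [ 614. -131.   70.]
 [ 618. -122.   27.]
 [ 613. -130.   59.]
 [ 615.  -92.   26.]
 [ 612. -107.   26.]
 [ 606.  -92.   25.]
 [ 593.  -61.   25.]
 [ 568.  -61.   27.]
 [ 565.  -61.   28.]
 [ 562.  -61.   28.]
 [ 559.  -61.   25.]]
top col 374 ((538.6680908203125, 132.99449157714844), (55.87297821044922, 45.5728874206543), 18.66988754272461) [538. 133. 191.]
top base 1937 ((569.7979125976562, 28.297927856445312), (137.34815979003906, 278.2108154296875), 18.2395477
[... 427 characters left out ...]
.   70.]
 [ 557.  -67.   27.]
 [ 618. -117.   60.]
 [ 632. -118.   71.]
 [ 565.  -65.   27.]
 [ 625. -115.   59.]
 [ 628. -116.   58.]
 [ 631. -119.   54.]
 [ 630. -121.   47.]
 [ 630. -122.   40.]
 [ 598.  -89.   25.]
 [ 625. -120.   31.]
 [ 603.  -82.   31.]
 [ 618. -108.   25.]
 [ 599.  -74.   27.]
 [ 623. -108.   26.]
 [ 603.  -75.   25.]
 [ 618.  -94.   26.]
 [ 634. -114.   25.]
 [ 613.  -79.   25.]
 [ 612.  -68.   27.]
 [ 616.  -62.   26.]]
side col 334 ((536.6280517578125, 134.8964080810547), (57.347198486328125, 45.574554443359375), 18.400360107421875) [539. 136. 192.]
side base 2068 ((571.7122192382812, 56.3328857421875), (204.06227111816406, 324.08062744140625), 6.5862603187561035)
```

Measured and checked against the description:

| Item | Position (mm) | Check |
|---|---|---|
| Striker axis | (569, 39) | knob top at 242 |
| Handle | (624, −127, ~57) | 175 mm from the axis, as described |
| Column | in line with the axis | 100 mm from it |
| Pad | (664, 70) | as predicted |

The tool's −y is already the stand's +x (18.5° against 18.2°). I'll go above the handle.

Call:
step_arm(plan="55.1 -20.7 0 0 60;55.1 -20.7 0 0 60;55.1 -20.7 0 0 60;55.1 -20.7 0 0 60;55.1 -20.7 0 0 60;55.1 -20.7 0 0 60;55.1 -20.7 0 0 60;55.1 -20.7 0 0 60;55.1 -20.7 0 0 60;55.1 -20.7 0 0 60", grip_force=25)

```text
time_s: 1.6
eef_pos: [556.1, -181.0, 231.4]
ee_rot: [0.0, 0.987, 0.161, 0.0]
force: [0.0, -1.5, -0.1]
grip_width: 0.594
```

Call:
step_arm(plan="4.2 -1.6 0 0 60;8.2 -3.1 0 0 60;8.2 -3.1 4 0 60;8.2 -3.1 8 0 60;8.2 -3.1 11.3 0 60;8.2 -3.1 11.3 0 60")

```text
time_s: 2.2
eef_pos: [620.4, -126.4, 113.7]
ee_rot: [-0.002, 0.987, 0.161, -0.004]
force: [-0.8, -0.2, 1.1]
grip_width: 0.601
```

Call:
step_arm(plan="0.2 0 2 0 60;0.3 0 4 0 60;0.3 0 6 0 60;0.3 0 7 0 60;0.3 0 7.7 0 60;0.3 0 7.7 0 60")

```text
time_s: 2.8
eef_pos: [625.6, -126.4, 41.7]
ee_rot: [0.0, 0.987, 0.161, 0.0]
force: [0.3, 0.1, 0.2]
grip_width: 0.599
```

Run:
```python
from h import *
p,d=cams.capture("side"); q,e=cams.capture("top")
A=cv2.resize(p[130:250,150:310],(640,480)); B=cv2.resize(q[135:255,240:400],(640,480))
save("c.png",np.hstack([A,B]),0.62)
s=readout.sense(); print(s["eef_pos"],s["force"])
```

```text
[ 625.96867205 -126.52414401   42.47731481] [ 0.63046479 -0.16463465 -0.35392396]
```

View pics/c.png

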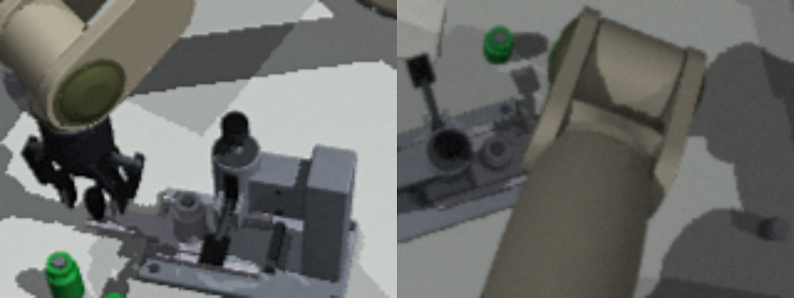

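The side crop shows the carriage knob at (95,203) centred between the open fingers, at (40,170) and (130,180), with nothing else touched. I'll close on it.

Call:
step_arm(plan="0 0 0.3 0 0;0 0 0.3 0 0;0 0 0.3 0 0;0 0 0.3 0 0;0 0 0.3 0 0;0 0 0.3 0 0", grip_force=25)

```text
time_s: 3.5
eef_pos: [625.5, -126.4, 38.6]
ee_rot: [0.0, 0.987, 0.161, 0.0]
force: [-1.1, -0.2, 3.3]
grip_width: 0.271
```

Call:
step_arm(plan="0 -0.5 0 0 0;0 -1.3 0 0 0;0 -2.1 0 0 0;0 -2.9 0 0 0;0 -3.7 0 0 0;0 -4.5 0 0 0;0 -5.0 0 0 0;0 -5.4 0 0 0;0 -5.4 0 0 0")

```text
time_s: 4.4
eef_pos: [608.1, -73.7, 38.6]
ee_rot: [-0.0, 0.987, 0.161, 0.0]
force: [0.1, 1.4, 6.0]
grip_width: 0.273
```

Call:
step_arm(plan="0 -0.2 0 0 0;0 -0.4 0 0 0;0 -0.4 0 0 0")

```text
time_s: 4.7
eef_pos: [607.0, -70.4, 38.6]
ee_rot: [-0.0, 0.987, 0.161, 0.0]
force: [0.7, -0.1, 6.8]
grip_width: 0.273
```

Call:
step_arm(plan="0 -0.1 0 0 0;0 -0.2 0 0 0;0 -0.2 0 0 0")

```text
time_s: 5.0
eef_pos: [606.8, -69.8, 38.6]
ee_rot: [0.001, 0.987, 0.161, 0.001]
force: [2.4, -6.1, 3.5]
grip_width: 0.27
```

Call:
step_arm(plan="0 -0.1 0 0 0;0 -0.2 0 0 0;0 -0.2 0 0 0")

```text
time_s: 5.3
eef_pos: [606.8, -69.7, 38.7]
ee_rot: [0.002, 0.987, 0.161, 0.001]
force: [6.2, -15.4, 0.5]
grip_width: 0.274
```

The carriage is hard on its stop: 59.7 mm of travel and about 16 N of push with no more motion. I'll relax, open and rise.

Call:
step_arm(plan="0 0.15 0 0 0;0 0.15 0 0 60;0 0.15 0 0 60;0 0.15 0 0 60;0 0.15 0 0 60;0 0.15 -3 0 60;0 0.15 -7 0 60;0 0.15 -11 0 60;0 0.15 -15 0 60;0 0.15 -19 0 60")

```text
time_s: 6.3
eef_pos: [605.8, -68.5, 229.9]
ee_rot: [-0.0, 0.987, 0.161, -0.0]
force: [0.3, -0.4, -0.9]
grip_width: 0.599
```

Call:
step_arm(plan="0 0 -3 0 60;0 0 -6 0 60;0 0 -6 0 60")

```text
time_s: 6.6
eef_pos: [607.1, -68.9, 292.6]
ee_rot: [0.002, 0.987, 0.161, 0.003]
force: [0.6, 0.3, 0.7]
grip_width: 0.604
```

Run:
```python
from h import *
s=readout.sense(); p=s["eef_pos"]; print(p,s["force"])
d=np.array([569,39])-p[:2]; a=.32282
print("tool x,y cm",d@[np.cos(a),np.sin(a)]/10, d@[np.sin(a),-np.cos(a)]/10, "z to 211:",(p[2]-211)/10)
```

```text
[607.11498345 -68.90677389 292.58174424] [0.56460458 0.26411156 0.67432879]
tool x,y cm -0.19135605147910764 -11.442448208760547 z to 211: 8.158174423592033
```

Call:
step_arm(plan="0 -4 0 0 70;-0.1 -8 0 0 70;-0.2 -11.4 0 0 70;-0.2 -11.4 2 0 70;-0.2 -11.4 4 0 70;-0.2 -11.4 4.5 0 70;-0.2 -11.4 4.5 0 70")

```text
time_s: 7.3
eef_pos: [567.8, 38.6, 242.4]
ee_rot: [-0.0, 0.987, 0.161, -0.001]
force: [-0.1, -0.1, 0.2]
grip_width: 0.704
```

Run:
```python
from h import *
p,d=cams.capture("side"); q,e=cams.capture("top")
A=cv2.resize(p[110:240,150:310],(640,520)); B=cv2.resize(q[125:255,210:370],(640,520))
save("d.png",np.hstack([A,B]),0.62)
s=readout.sense(); print(s["eef_pos"],s["force"])
w=cloud("side",d);k=(w[...,2]>190)&(w[...,2]<250)&(abs(w[...,0]-569)<40)&(abs(w[...,1]-39)<40)
r=np.argwhere(k);print(r.min(0),r.max(0),k.sum())
```

```text
[568.41603846  38.40009068 243.91780299] [-0.67252812 -0.53231735  0.62466562]
[175 235] [199 254] 347
```

View pics/d.png

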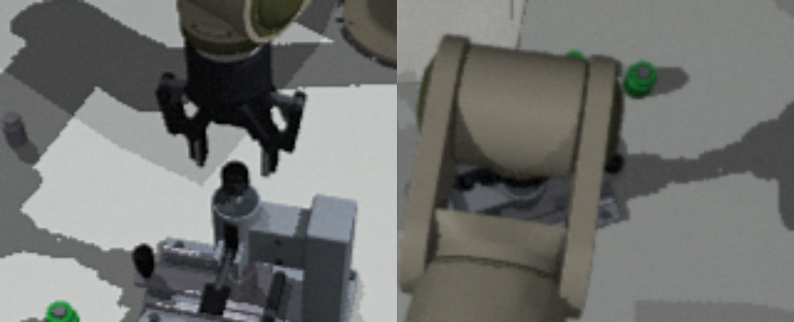

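The fingertips at (200,160) and (268,165) straddle the striker knob at (235,175) symmetrically. The carriage knob has moved in, and the weight is now under the die. I'll go down and grip.

Call:
step_arm(plan="0.05 0 1 0 70;0.05 0 2 0 70;0.05 0 2.8 0 70;0.05 0 3.2 0 70;0.05 0 3.2 0 0;0.05 0 3.2 0 0;0.05 0 3.2 0 0;0.05 0 3.2 0 0;0.05 0 3.2 0 0;0.05 0 3.2 0 0", grip_force=60)

```text
time_s: 8.4
eef_pos: [568.8, 38.7, 211.5]
ee_rot: [0.0, 0.987, 0.161, 0.0]
force: [1.1, 0.3, -0.6]
grip_width: 0.307
```

Call:
step_arm(plan="0 0 -0.2 0 0;0 0 -0.4 0 0;0 0 -0.6 0 0;0 0 -0.8 0 0;0 0 -1.0 0 0;0 0 -1.2 0 0;0 0 -1.4 0 0;0 0 -1.5 0 0;0 0 -1.5 0 0;0 0 -1.5 0 0")

```text
time_s: 9.4
eef_pos: [568.7, 38.7, 226.2]
ee_rot: [-0.0, 0.987, 0.161, 0.0]
force: [4.8, 0.2, -5.7]
grip_width: 0.303
```

Call:
step_arm(plan="0.05 0 -0.05 0 0;0.05 0 -0.1 0 0;0.05 0 -0.1 0 0")

```text
time_s: 9.7
eef_pos: [568.7, 38.7, 227.0]
ee_rot: [-0.0, 0.987, 0.161, -0.001]
force: [0.8, -2.0, -5.9]
grip_width: 0.306
```

Call:
step_arm(plan="0 0 -0.05 0 0;0 0 -0.1 0 0;0 0 -0.1 0 0")

```text
time_s: 10.0
eef_pos: [568.8, 38.7, 228.2]
ee_rot: [0.0, 0.987, 0.161, -0.001]
force: [-1.7, -2.3, -5.6]
grip_width: 0.306
```

Call:
step_arm(plan="0 0 -0.05 0 0;0 0 -0.1 0 0;0 0 -0.1 0 0")

```text
time_s: 10.3
eef_pos: [568.8, 38.8, 229.2]
ee_rot: [0.0, 0.987, 0.161, -0.001]
force: [-4.2, -3.1, -7.6]
grip_width: 0.306
```

Call:
step_arm(plan="-0.02 0 -0.05 0 0;-0.02 0 -0.1 0 0;-0.02 0 -0.1 0 0")

```text
time_s: 10.6
eef_pos: [568.8, 38.8, 230.3]
ee_rot: [-0.0, 0.987, 0.161, -0.0]
force: [-2.7, -3.5, -7.0]
grip_width: 0.309
```

Call:
step_arm(plan="-0.02 0 -0.05 0 0;-0.02 0 -0.1 0 0;-0.02 0 -0.1 0 0")

```text
time_s: 10.9
eef_pos: [568.8, 38.8, 231.4]
ee_rot: [0.0, 0.987, 0.161, 0.0]
force: [-0.6, -3.8, -6.9]
grip_width: 0.304
```

Call:
step_arm(plan="0 0.02 -0.05 0 0;0 0.02 -0.1 0 0;0 0.02 -0.1 0 0")

```text
time_s: 11.2
eef_pos: [568.8, 38.7, 232.3]
ee_rot: [-0.0, 0.987, 0.161, 0.0]
force: [-2.1, -0.9, -8.6]
grip_width: 0.307
```

Call:
step_arm(plan="0 0 -0.05 0 0;0 0 -0.1 0 0;0 0 -0.1 0 0")

```text
time_s: 11.5
eef_pos: [568.8, 38.7, 233.2]
ee_rot: [-0.0, 0.987, 0.161, -0.0]
force: [-0.6, -0.2, -9.2]
grip_width: 0.303
```

Call:
step_arm(plan="0 0 -0.05 0 0;0 0 -0.1 0 0;0 0 -0.1 0 0")

```text
time_s: 11.8
eef_pos: [568.8, 38.7, 234.0]
ee_rot: [-0.0, 0.987, 0.161, -0.0]
force: [-0.4, 0.2, -13.6]
grip_width: 0.306
```

Pull jumped to 13.6 N where about 9 N was expected, so it is either the sear brush or the buffer. I'll ease down a little to see whether the pull vanishes.

Call:
step_arm(plan="0 0 0.05 0 0;0 0 0.1 0 0;0 0 0.1 0 0")

```text
time_s: 12.1
eef_pos: [568.8, 38.7, 233.6]
ee_rot: [-0.0, 0.987, 0.161, 0.0]
force: [-1.7, 1.8, -9.4]
grip_width: 0.303
```

Call:
step_arm(plan="0 0 0.05 0 0;0 0 0.1 0 0;0 0 0.1 0 0")

```text
time_s: 12.4
eef_pos: [568.8, 38.7, 232.4]
ee_rot: [-0.0, 0.987, 0.161, 0.0]
force: [-1.5, 2.3, -7.1]
grip_width: 0.301
```

Call:
step_arm(plan="0 0 0.05 0 0;0 0 0.1 0 0;0 0 0.1 0 0")

```text
time_s: 12.7
eef_pos: [568.8, 38.7, 231.2]
ee_rot: [-0.0, 0.987, 0.161, 0.0]
force: [-2.5, 3.4, -8.8]
grip_width: 0.303
```

Call:
step_arm(plan="0 0 0.05 0 0;0 0 0.1 0 0;0 0 0.1 0 0")

```text
time_s: 13.0
eef_pos: [568.8, 38.7, 230.2]
ee_rot: [-0.0, 0.987, 0.161, -0.0]
force: [-1.8, 4.5, -7.6]
grip_width: 0.303
```

It isn't caught, since the pull still follows the spring, so the jump was the sear brush. I'll go back up to that height and continue in fine steps.

Call:
step_arm(plan="0 -0.03 -0.1 0 0;0 -0.03 -0.2 0 0;0 -0.03 -0.3 0 0;0 -0.03 -0.4 0 0;0 -0.03 -0.4 0 0")

```text
time_s: 13.5
eef_pos: [568.8, 38.7, 234.0]
ee_rot: [0.0, 0.987, 0.161, -0.0]
force: [0.7, 0.8, -12.3]
grip_width: 0.303
```

Call:
step_arm(plan="0 0 -0.05 0 0;0 0 -0.1 0 0;0 0 -0.1 0 0")

```text
time_s: 13.8
eef_pos: [568.7, 38.7, 235.1]
ee_rot: [0.0, 0.987, 0.161, -0.0]
force: [1.4, -0.0, -14.3]
grip_width: 0.301
```

Call:
step_arm(plan="0 0 -0.05 0 0;0 0 -0.07 0 0;0 0 -0.07 0 0")

```text
time_s: 14.1
eef_pos: [568.8, 38.7, 236.0]
ee_rot: [0.0, 0.987, 0.161, 0.0]
force: [2.1, 0.4, -14.4]
grip_width: 0.302
```

Call:
step_arm(plan="0 0 -0.05 0 0;0 0 -0.07 0 0;0 0 -0.07 0 0")

```text
time_s: 14.4
eef_pos: [568.7, 38.7, 236.6]
ee_rot: [0.0, 0.987, 0.161, -0.0]
force: [3.5, -0.2, -15.7]
grip_width: 0.307
```

Call:
step_arm(plan="-0.03 0 -0.05 0 0;-0.03 0 -0.07 0 0;-0.03 0 -0.07 0 0")

```text
time_s: 14.7
eef_pos: [568.7, 38.7, 237.5]
ee_rot: [0.0, 0.987, 0.161, 0.001]
force: [4.9, -0.3, -15.5]
grip_width: 0.306
```

Call:
step_arm(plan="0.06 0 -0.05 0 0;0.06 0 -0.07 0 0;0.06 0 -0.07 0 0")

```text
time_s: 15.0
eef_pos: [568.7, 38.7, 237.8]
ee_rot: [0.0, 0.987, 0.161, -0.001]
force: [1.1, -1.8, -18.6]
grip_width: 0.306
```

Call:
step_arm(plan="0 0 0.05 0 0;0 0 0.1 0 0;0 0 0.1 0 0")

```text
time_s: 15.3
eef_pos: [568.8, 38.8, 237.5]
ee_rot: [0.0, 0.987, 0.161, -0.0]
force: [-2.9, -3.5, -12.2]
grip_width: 0.303
```

Call:
step_arm(plan="-0.03 0 0.05 0 0;-0.03 0 0.1 0 0;-0.03 0 0.1 0 0")

```text
time_s: 15.6
eef_pos: [568.8, 38.7, 236.4]
ee_rot: [0.0, 0.987, 0.161, 0.0]
force: [-1.6, -3.8, -9.0]
grip_width: 0.3
```

Call:
step_arm(plan="0 0 0.05 0 0;0 0 0.1 0 0;0 0 0.1 0 0")

```text
time_s: 15.9
eef_pos: [568.8, 38.8, 235.1]
ee_rot: [0.0, 0.987, 0.161, 0.0]
force: [-1.9, -4.3, -8.6]
grip_width: 0.3
```

Call:
step_arm(plan="0 0.03 0.05 0 0;0 0.03 0.1 0 0;0 0.03 0.15 0 0;0 0.03 0.15 0 0")

```text
time_s: 16.3
eef_pos: [568.8, 38.8, 233.5]
ee_rot: [-0.0, 0.987, 0.161, -0.0]
force: [-1.8, -1.1, -9.6]
grip_width: 0.308
```

Call:
step_arm(plan="0 0 -0.1 0 0;0 0 -0.2 0 0;0 0 -0.3 0 0;0 0 -0.4 0 0;0 0 -0.43 0 0;0 0 -0.43 0 0")

```text
time_s: 16.9
eef_pos: [568.7, 38.7, 237.7]
ee_rot: [-0.0, 0.987, 0.161, -0.0]
force: [1.9, -0.2, -15.8]
grip_width: 0.307
```

Call:
step_arm(plan="0.03 0 -0.05 0 0;0.03 0 -0.05 0 0;0.03 0 -0.05 0 0")

```text
time_s: 17.2
eef_pos: [568.8, 38.7, 238.2]
ee_rot: [-0.0, 0.987, 0.161, -0.001]
force: [-2.0, 0.6, -17.5]
grip_width: 0.303
```

Call:
step_arm(plan="0 0 -0.05 0 0;0 0 -0.07 0 0;0 0 -0.07 0 0")

```text
time_s: 17.5
eef_pos: [568.8, 38.7, 239.0]
ee_rot: [-0.0, 0.987, 0.161, -0.0]
force: [-4.7, 0.7, -17.1]
grip_width: 0.305
```

Call:
step_arm(plan="-0.03 0 -0.05 0 0;-0.03 0 -0.07 0 0;-0.03 0 -0.07 0 0")

```text
time_s: 17.8
eef_pos: [568.8, 38.7, 239.7]
ee_rot: [-0.0, 0.987, 0.161, -0.0]
force: [-1.8, 2.0, -19.1]
grip_width: 0.305
```

Call:
step_arm(plan="0 0 0.05 0 0;0 0 0.1 0 0;0 0 0.15 0 0;0 0 0.2 0 0;0 0 0.2 0 0")

```text
time_s: 18.3
eef_pos: [568.8, 38.7, 238.7]
ee_rot: [0.0, 0.987, 0.161, 0.001]
force: [-5.0, 1.6, -11.2]
grip_width: 0.302
```

Call:
step_arm(plan="0 0 0.05 0 0;0 0 0.1 0 0;0 0 0.1 0 0")

```text
time_s: 18.6
eef_pos: [568.8, 38.7, 237.8]
ee_rot: [0.0, 0.987, 0.161, 0.001]
force: [-4.7, 3.4, -10.3]
grip_width: 0.301
```

Call:
step_arm(plan="0 0 0.05 0 0;0 0 0.1 0 0;0 0 0.1 0 0")

```text
time_s: 18.9
eef_pos: [568.8, 38.7, 236.8]
ee_rot: [0.0, 0.987, 0.161, 0.001]
force: [-4.5, 2.9, -10.3]
grip_width: 0.309
```

Call:
step_arm(plan="-0.04 -0.02 -0.1 0 0;-0.04 -0.02 -0.2 0 0;-0.04 -0.02 -0.3 0 0;-0.04 -0.02 -0.4 0 0;-0.04 -0.02 -0.4 0 0")

```text
time_s: 19.4
eef_pos: [568.7, 38.7, 239.8]
ee_rot: [-0.0, 0.987, 0.161, 0.001]
force: [4.0, 3.1, -17.2]
grip_width: 0.307
```

Call:
step_arm(plan="0.02 -0.02 -0.05 0 0;0.02 -0.02 -0.1 0 0;0.02 -0.02 -0.1 0 0")

```text
time_s: 19.7
eef_pos: [568.7, 38.7, 241.1]
ee_rot: [0.0, 0.987, 0.161, 0.0]
force: [3.2, 1.9, -17.2]
grip_width: 0.307
```

Call:
step_arm(plan="0.02 0 -0.05 0 0;0.02 0 -0.08 0 0;0.02 0 -0.08 0 0")

```text
time_s: 20.0
eef_pos: [568.7, 38.7, 242.0]
ee_rot: [0.0, 0.987, 0.161, 0.0]
force: [3.2, 0.6, -14.8]
grip_width: 0.307
```

The pull fell from 17.2 to 14.8 N while still rising, which may be the click. I'll ease down to test.

Call:
step_arm(plan="0 0 0.05 0 0;0 0 0.1 0 0;0 0 0.15 0 0;0 0 0.15 0 0")

```text
time_s: 20.4
eef_pos: [568.8, 38.7, 240.6]
ee_rot: [0.0, 0.987, 0.161, 0.0]
force: [0.7, -1.6, -7.4]
grip_width: 0.307
```

Call:
step_arm(plan="0 0 0.05 0 0;0 0 0.05 0 0;0 0 0.05 0 0")

```text
time_s: 20.7
eef_pos: [568.7, 38.8, 239.3]
ee_rot: [0.0, 0.987, 0.161, -0.0]
force: [4.8, -2.0, -12.4]
grip_width: 0.305
```

Call:
step_arm(plan="0.02 0 -0.1 0 0;0.03 0 -0.2 0 0;0.04 0 -0.25 0 0;0.04 0 -0.28 0 0;0.04 0 -0.28 0 0")

```text
time_s: 21.2
eef_pos: [568.7, 38.8, 242.2]
ee_rot: [0.0, 0.987, 0.161, -0.001]
force: [0.7, -4.5, -15.9]
grip_width: 0.303
```

Call:
step_arm(plan="0 0.02 -0.05 0 0;0 0.02 -0.07 0 0;0 0.02 -0.07 0 0")

```text
time_s: 21.5
eef_pos: [568.8, 38.8, 243.1]
ee_rot: [0.0, 0.987, 0.161, -0.001]
force: [-2.0, -5.5, -13.6]
grip_width: 0.302
```

Call:
step_arm(plan="0 0.03 -0.05 0 0;0 0.03 -0.05 0 0;0 0.03 -0.05 0 0")

```text
time_s: 21.8
eef_pos: [568.8, 38.8, 243.6]
ee_rot: [-0.0, 0.987, 0.161, -0.001]
force: [-3.9, -3.5, -13.0]
grip_width: 0.303
```

Call:
step_arm(plan="0 0 0.05 0 0;0 0 0.1 0 0;0 0 0.15 0 0;0 0 0.15 0 0")

```text
time_s: 22.2
eef_pos: [568.8, 38.8, 242.8]
ee_rot: [-0.0, 0.987, 0.161, -0.0]
force: [-5.5, -3.1, -8.6]
grip_width: 0.306
```

Call:
step_arm(plan="0 0 0.05 0 0;0 0 0.1 0 0;0 0 0.1 0 0")

```text
time_s: 22.5
eef_pos: [568.8, 38.8, 241.7]
ee_rot: [-0.0, 0.987, 0.161, -0.0]
force: [-6.1, -3.6, -9.6]
grip_width: 0.306
```

Call:
step_arm(plan="-0.05 0.03 -0.1 0 0;-0.05 0.03 -0.2 0 0;-0.05 0.03 -0.3 0 0;-0.05 0.03 -0.36 0 0;-0.05 0.03 -0.36 0 0")

```text
time_s: 23.0
eef_pos: [568.8, 38.7, 244.8]
ee_rot: [-0.001, 0.987, 0.161, 0.0]
force: [-1.6, 4.7, -12.4]
grip_width: 0.302
```

Call:
step_arm(plan="0 0 0.05 0 0;0 0 0.1 0 0;0 0 0.15 0 0;0 0 0.15 0 0")

```text
time_s: 23.4
eef_pos: [568.8, 38.7, 243.8]
ee_rot: [-0.0, 0.987, 0.161, 0.0]
force: [-2.2, 4.9, -10.6]
grip_width: 0.302
```

Call:
step_arm(plan="0 0 0.05 0 0;0 0 0.1 0 0;0 0 0.1 0 0")

```text
time_s: 23.7
eef_pos: [568.8, 38.7, 243.0]
ee_rot: [-0.0, 0.987, 0.161, 0.0]
force: [-3.3, 5.0, -8.6]
grip_width: 0.305
```

Call:
step_arm(plan="0 -0.03 -0.1 0 0;0 -0.03 -0.2 0 0;0 -0.03 -0.3 0 0;0 -0.03 -0.38 0 0;0 -0.03 -0.38 0 0")

```text
time_s: 24.2
eef_pos: [568.8, 38.7, 246.0]
ee_rot: [-0.0, 0.987, 0.161, 0.0]
force: [-0.4, 4.4, -13.7]
grip_width: 0.305
```

Run:
```python
from h import *
p,d=cams.capture("side")
c=p[125:225,195:295]; save("e.png",np.clip(c.astype(int)*2,0,255).astype(np.uint8),6)
s=readout.sense(); print(s["eef_pos"],s["force"])
for z in(196,214,228,242,250,270): print(z,np.round((proj("side",[569,39,z])[0]-[195,125])*6))
```

```text
[568.75032349  38.69265223 245.95678395] [ -0.81808915   4.9363182  -14.36611863]
196 [294. 391.]
214 [293. 365.]
228 [292. 343.]
242 [290. 321.]
250 [290. 309.]
270 [288. 276.]
```

View pics/e.png

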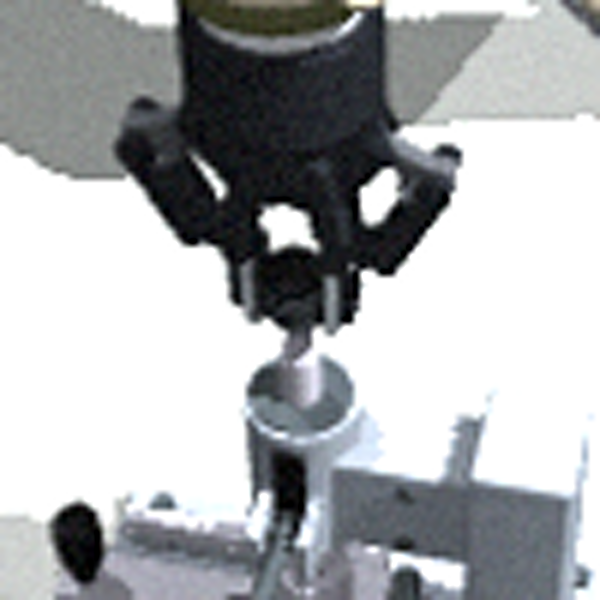

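The knob is held fully between the pads, at (292,285), with its top at about 276 mm. That matches 34 mm of draw, so there is no slip. I'll run another ease test from here.

Call:
step_arm(plan="0 -0.02 0.05 0 0;0 -0.04 0.1 0 0;0 -0.04 0.15 0 0;0 -0.04 0.15 0 0")

```text
time_s: 24.65
eef_pos: [568.8, 38.7, 244.8]
ee_rot: [0.0, 0.987, 0.161, 0.0]
force: [-0.5, 2.9, -9.2]
grip_width: 0.306
```

Call:
step_arm(plan="0 0 0.05 0 0;0 0 0.1 0 0;0 0 0.1 0 0")

```text
time_s: 24.95
eef_pos: [568.8, 38.7, 243.6]
ee_rot: [0.0, 0.987, 0.161, 0.0]
force: [0.5, 3.2, -9.4]
grip_width: 0.306
```

Call:
step_arm(plan="0 0 0.05 0 0;0 0 0.08 0 0;0 0 0.08 0 0")

```text
time_s: 25.25
eef_pos: [568.8, 38.7, 242.9]
ee_rot: [0.0, 0.987, 0.161, 0.0]
force: [0.0, 1.9, -7.8]
grip_width: 0.304
```

Call:
step_arm(plan="0 -0.02 -0.1 0 0;0 -0.02 -0.2 0 0;0 -0.02 -0.3 0 0;0 -0.02 -0.4 0 0;0 -0.02 -0.48 0 0;0 -0.02 -0.48 0 0")

```text
time_s: 25.85
eef_pos: [568.7, 38.7, 247.5]
ee_rot: [0.0, 0.987, 0.161, 0.0]
force: [4.4, -1.6, -15.4]
grip_width: 0.305
```

Call:
step_arm(plan="0 0 -0.04 0 0;0 0 -0.06 0 0;0 0 -0.06 0 0")

```text
time_s: 26.15
eef_pos: [568.7, 38.7, 248.1]
ee_rot: [0.0, 0.987, 0.161, 0.0]
force: [4.8, -1.1, -14.5]
grip_width: 0.305
```

Call:
step_arm(plan="0 0 0.05 0 0;0 0 0.1 0 0;0 0 0.15 0 0;0 0 0.15 0 0")

```text
time_s: 26.55
eef_pos: [568.7, 38.8, 247.2]
ee_rot: [0.0, 0.987, 0.161, 0.001]
force: [4.3, -3.0, -9.0]
grip_width: 0.305
```

Call:
step_arm(plan="0 0 0.05 0 0;0 0 0.08 0 0;0 0 0.08 0 0")

```text
time_s: 26.85
eef_pos: [568.8, 38.7, 246.9]
ee_rot: [0.0, 0.987, 0.161, 0.001]
force: [1.6, -3.7, -0.7]
grip_width: 0.303
```

The pull vanished, from 9 N to 0.7 N, while the tool barely moved, so the sear has caught at about 35.4–36 mm. I'll confirm with a slight further ease.

Call:
step_arm(plan="0 0 0.03 0 0;0 0 0.03 0 0;0 0 0.03 0 0")

```text
time_s: 27.15
eef_pos: [568.8, 38.7, 246.7]
ee_rot: [0.001, 0.987, 0.161, 0.001]
force: [-0.3, -4.4, 6.0]
grip_width: 0.309
```

It is rigid on the sear: the force reversed to +6 N. I'll relieve that, open and rise.

Call:
step_arm(plan="0 0 -0.06 0 0;0 0 -0.06 0 75;0 0 -0.06 0 75;0 0 -0.06 0 75;0 0 -0.06 0 75;0 0 -2 0 75;0 0 -5 0 75;0 0 -8 0 75;0 0 -8 0 75")

```text
time_s: 28.05
eef_pos: [569.4, 39.1, 329.5]
ee_rot: [0.001, 0.987, 0.161, 0.003]
force: [0.2, -0.3, 0.3]
grip_width: 0.754
```

Run:
```python
from h import *
p,d=cams.capture("side"); w=cloud("side",d)
k=(abs(w[...,0]-569)<25)&(abs(w[...,1]-39)<25)&(w[...,2]>205)&(w[...,2]<290); print("knob z",np.percentile(w[k][:,2],[5,50,95]),k.sum())
k=(w[...,0]>640)&(w[...,0]<700)&(abs(w[...,1]-70)<35)&(w[...,2]>150)&(w[...,2]<167); print("pad",w[k].mean(0),k.sum())
s=readout.sense(); e=s["eef_pos"]; print(e,s["force"],s["grip_width"])
D=np.array([664,70])-e[:2]; a=.32282
print("tool x,y cm",D@[np.cos(a),np.sin(a)]/10, D@[np.sin(a),-np.cos(a)]/10,"z",e[2]-158)
save("f.png",p[125:245,150:310],4)
```

```text
knob z [211.20633162 265.93448146 278.73837792] 220
pad [661.92753982  71.36927098 158.73390787] 136
[568.93157606  39.09246621 326.97775738] [ 0.53489091  0.47035853 -0.86648556] 0.7475963819155
tool x,y cm 9.99627958280708 0.08487194689931057 z 168.9777573769589
```

View pics/f.png

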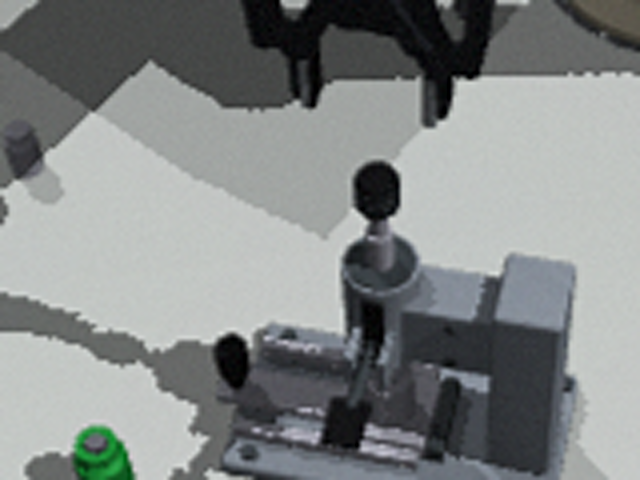

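The striker is hanging with its knob top at about 278 mm (36 mm of draw), at (376,190) in the crop. The carriage knob is home at (232,358) and the lever pad is at (347,420). I'll close the fingers, move over the pad and check that the arm clears the raised knob.

Call:
step_arm(plan="0 0 0 0 0;0 0 0 0 0;3 0 0 0 0;7 0 0 0 0;10.2 0 0 0 0;10.2 0 0 0 0;10.2 0 4 0 0;10.2 0 7 0 0;10.2 0 9 0 0;10.2 0 9 0 0", grip_force=30)

```text
time_s: 29.1
eef_pos: [663.6, 71.2, 232.1]
ee_rot: [-0.001, 0.987, 0.161, -0.003]
force: [-0.1, 0.2, -0.1]
grip_width: -0.001
```

Run:
```python
from h import *
p,d=cams.capture("side"); w=cloud("side",d)
s=readout.sense(); e=s["eef_pos"]; print(e,s["force"],s["grip_width"])
a=.32282; u=np.array([np.cos(a),np.sin(a)]); v=np.array([np.sin(a),-np.cos(a)])
D=w[...,:2]-e[:2]; X=D@u; Y=D@v
for x in range(-160,40,20):
    k=(X>=x)&(X<x+20)&(abs(Y)<60)&(w[...,2]>e[2]-5)&(w[...,2]<700)
    if k.sum(): print(x,k.sum(),np.round(np.percentile(w[k][:,2],[0,5,20,50])))
save("g.png",p[60:240,140:350],3)
```

```text
[664.4348272   71.21532758 234.71464371] [0.38047378 0.98448736 0.82837498] -0.004846867567195134
-160 119 [524. 536. 544. 552.]
-140 191 [519. 524. 533. 547.]
-120 281 [261. 521. 534. 540.]
-100 1038 [259. 463. 482. 511.]
-80 426 [481. 494. 506. 523.]
-60 143 [503. 512. 520. 532.]
-40 175 [520. 522. 526. 531.]
-20 552 [245. 288. 332. 529.]
0 1698 [234. 268. 306. 371.]
20 1941 [336. 374. 405. 480.]
```

View pics/g.png

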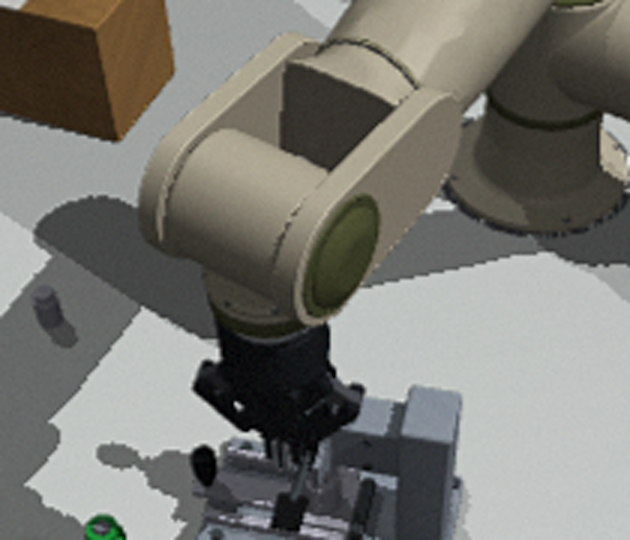

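The forearm clears the raised knob by well over 80 mm at pressing depth, and the closed fingertips are centred over the pad. I'll go down to just above it.

Call:
step_arm(plan="0 0 2.5 0 0;0 0 5 0 0;0 0 6.5 0 0;0 0 7.2 0 0;0 0 7.2 0 0")

```text
time_s: 29.65
eef_pos: [665.4, 71.3, 164.1]
ee_rot: [0.0, 0.987, 0.161, 0.0]
force: [0.0, 0.2, 0.7]
grip_width: 0.002
```

Call:
step_arm(plan="0 0 0.2 0 0;0 0 0.4 0 0;0 0 0.6 0 0;0 0 0.8 0 0;0 0 1.0 0 0;0 0 1.0 0 0")

```text
time_s: 30.25
eef_pos: [665.8, 71.4, 154.1]
ee_rot: [0.0, 0.987, 0.161, 0.001]
force: [0.8, 0.9, 4.6]
grip_width: -0.004
```

Call:
step_arm(plan="0 0 0.2 0 0;0 0 0.4 0 0;0 0 0.6 0 0;0 0 0.8 0 0;0 0 0.8 0 0")

```text
time_s: 30.75
eef_pos: [664.9, 71.3, 144.8]
ee_rot: [-0.0, 0.987, 0.161, -0.001]
force: [2.3, 0.3, 1.2]
grip_width: -0.004
```

Call:
step_arm(plan="0 0 0.2 0 0;0 0 0.4 0 0;0 0 0.4 0 0")

```text
time_s: 31.05
eef_pos: [665.1, 71.3, 141.0]
ee_rot: [-0.0, 0.987, 0.161, -0.0]
force: [1.3, 0.8, 1.9]
grip_width: -0.003
```

Run:
```python
from h import *
p,d=cams.capture("side"); w=cloud("side",d)
k=(abs(w[...,0]-569)<18)&(abs(w[...,1]-39)<18)&(w[...,2]>205)&(w[...,2]<290); print("knob z",np.percentile(w[k][:,2],[5,50,95]),k.sum()) if k.sum() else print("none")
p,d=cams.capture("top"); print(readout.sense()["force"])
```

```text
none
[0.79406111 0.36076748 2.50720672]
```

The force dropped on the way down, so it has probably tripped. I'll rise clear, let the lever spring back, and check.

Call:
step_arm(plan="0 0 -0.5 0 0;0 0 -1.5 0 0;0 0 -2.5 0 0;0 0 -6 0 0;0 0 -10 0 0;0 0 -14 0 0;2 0 -17 0 0;4 0 -19 0 0;4 0 -19 0 0;4 0 -19 0 0")

```text
time_s: 32.15
eef_pos: [703.0, 84.0, 330.7]
ee_rot: [-0.0, 0.987, 0.161, -0.001]
force: [-0.1, -0.6, -1.1]
grip_width: 0.001
```

Run:
```python
from h import *
p,d=cams.capture("side"); w=cloud("side",d)
k=(abs(w[...,0]-569)<18)&(abs(w[...,1]-39)<18)&(w[...,2]>205)&(w[...,2]<290); print("knob z",np.percentile(w[k][:,2],[5,50,95]),k.sum())
k=(w[...,0]>640)&(w[...,0]<700)&(abs(w[...,1]-70)<35)&(w[...,2]>130)&(w[...,2]<170); print("pad",w[k].mean(0),k.sum())
k=(abs(w[...,0]-606)<25)&(abs(w[...,1]+69)<25)&(w[...,2]>40)&(w[...,2]<80); print("handle",w[k].mean(0), cv2.minEnclosingCircle(w[k][:,:2].astype(np.float32)))
d0=np.load("side0.npz"); 
save("h.png",np.hstack([d0["p"][150:280,150:310],p[150:280,150:310]]),2.5)
s=readout.sense(); print(s["eef_pos"],s["force"],s["time_s"])
```

```text
knob z [240.76188086 243.3903847  245.47153632] 9
pad [662.04385632  71.32915998 158.62534073] 135
handle [606.42041144 -66.6074479   63.36792609] ((603.5081176757812, -69.4997787475586), 13.133095741271973)
[702.59500756  83.93008668 330.26489241] [-0.16409617  0.80884028  0.32590385] 32.2
```

View pics/h.png

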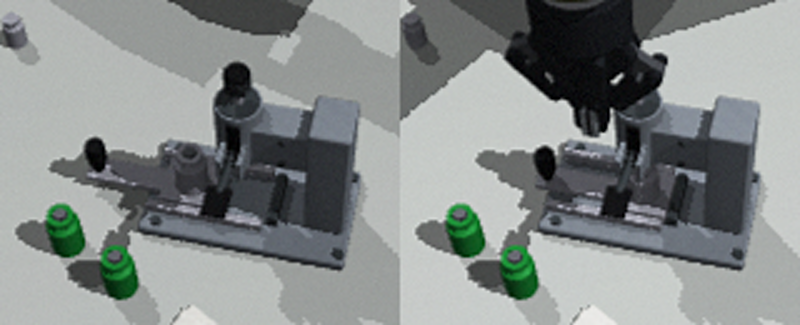

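The knob is back down at about 243 mm (it was 278 hanging), the pad has sprung back to 158.6 mm, and the handle is at about (604–606, −69.5), which is home. The green weights at (465,230) and (518,272) have not moved. I'll hand it in.

```bash
python3 -c "
from h import *
print(workorder.finish_job())"
```

```text
the job is handed in; nothing more can be done
None
```

I did the three steps in the order asked and handed the job in at about 32 s. One result I couldn't confirm: whether the plug is flush, because the head hides the weight and plug from the cameras.

- **Carriage:** I pushed it in by its knob. It stopped after 59.7 mm of travel, with about 16 N of push and no further motion. In the last picture its knob was still at the home position.
- **Striker:** I drew it up in small steps. It caught at about 36 mm. When eased down, the pull vanished and then reversed on the rigid sear. After I let go, the knob stayed up, with its top at about 278 mm.
- **Earlier tests:** Before the catch, several upward readings were 5–8 N above the spring's pull. Each time I eased it down to test and found it not caught. I put this down to friction and sideways load in the grip. The highest pull I read was 19 N, before the catch; at the top of the draw it was about 15 N, so nothing suggests the buffer was loaded.
- **Firing:** I pressed the trip lever gently to 17 mm of travel, reading about 5 N at most. The force fell off on the way down.

In the last check, the striker knob was back down at 243–245 mm against about 242 mm at rest. Only nine depth points showed, because the gripper hid most of the knob. The pad had sprung back to 158.6 mm, and the two green weights looked unmoved. I did not re-measure the jar or the loose 100 g and 200 g weights, but every force reading away from the stand was near zero.

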